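# Mount the specimen grip on the tester's adapter and clamp it

## Robot

A 6-joint arm with a two-finger parallel gripper is mounted at the origin on the work surface. World frame = base frame: x ahead of the robot, y to its left, z up, the work surface at z = 0. Lengths are in m, angles in rad, forces in N, time in s.
With the tool pointing down it reaches from about 0.325 to 0.775 m from the base axis. Payload 5.5 kg.
Tool frame: the origin (TCP) lies on the centre line of the jaws, within the pads' length; the fingertips stand 14 mm ahead of it and the grasp point (between the pads) lies 5 mm behind it; z points along the fingers, y is the direction in which the jaws open and shut (so a half turn about z gives the same grasp; the last joint's range is limited). The gripper opens to 85 mm and grips with 20 to 120 N. Pads are 22 mm wide; open, the fingers measure 114 mm over their backs; the gripper's body (76 mm by 85 mm) begins 54 mm behind the grasp point. The pads swing forward as they close: fully open they stand 13 mm farther back than shut.
Start: joints at [-1.208, 0.091, 1.231, -0, 1.82, -0.057], TCP at [0.245, -0.548, 0.245] pointing down, gripper open.
Joint ranges: [-2.87, 2.87], [-0.86, 2.18], [0.17, 2.46], [-1.51, 4.65], [0.06, 2.69], [-2.65, 2.65]. Speed limits (rad/s): [2.57, 2.57, 3.01, 3.14, 3.14, 3.14].

## Interface

Orientations are given as a rotation vector (axis times angle).
In Python, from bench import manip gives the robot as it stands.
- The arm moves only by the tool drive_tool, never from a script. Its argument "rows" is a list of rows, each an object with "delta_pos": the shift along the tool's x, y, z in m, a list of three; "rot": the turn, a rotation vector about the tool's x, y, z in rad, a list of three; "hand": the gripper's target within -1 to 1 (fully open at 1, half-way at 0, shut at -1). In form: [{"delta_pos": [x, y, z], "rot": [ax, ay, az], "hand": hand}, ...]. A call has 1 to 20 rows; each row shifts and turns the commanded pose from where the row before left it, along the tool's axes as they then stand; what a row does not reach is not made up. A row lasts 1/8 s, in which the tool goes at most 62.5 mm and 10.7 degrees, less where a joint would pass 70% of its speed; a pose out of reach is approached as far as the arm can. A call with a gripper value outside its range is refused whole. The fingers move at their own pace and stop on an object; the grip force is fixed at half the most. Time passes only in rows, so rows that do not move let the fingers close. It gives the time, the measured TCP pose, the force and the opening at its end, in the units of the state.
- manip.observe(): the state, without advancing time (a new reading comes with each control period).
- manip.snapshot(name): name is "scene" or "top" or "wrist"; returns (picture, depth): 420x560x3 uint8, red, green, blue; 420x560 float32, m along the optical axis (not along the pixel's ray), 0 where there is no reading.
- manip.camera_model(name): a dict with "fx", "fy", "cx", "cy" (pixels), "T" (4x4, takes a point from camera to world coordinates). Camera axes: x right, y down, z forward; pixel columns grow to the right and rows downward; lengths in m; the calibration is good to about 2 mm. A picture is of the moment at which its call begins: read the wrist's pose just before it. camera_model takes no time and is no camera call; for the wrist camera it gives the pose at the moment of the call.
- manip.hand_in(): hands the job in, once; it reports no verdict.
The state is a dict: "t": time; "q": joint angles; "dq": joint speeds; "effort": joint torques, N m; "tool_pos": TCP position; "ee_rot": TCP orientation; "contact_force": force on the tool from outside, world axes, zero at the start; "ft_torque": the same for the moment, N m; "grip_width": finger opening in m.
Only numpy, scipy, OpenCV 4.12 (cv2) and the standard library are available. Lean on these libraries where they do the work, as an engineer would, in place of code of your own. Each camera call takes 0.05 s, during which the arm holds its last target. There are 200 camera calls.

## Task

Pick up the aluminium specimen grip from the blue mat and fit it on the test-machine adapter, its flange down over the central shaft and the brass anti-rotation pin at once, until the flange lies fully home and flat on the seat; do it gently - feel for the pin by turning the grip, never force or drop it on. Then swing the clamp round by its black ball knob until its dog covers the flange, let go, and leave the weight, the spare knob and the specimen tray as they are.

Things in the scene. Friction and masses are not known exactly. Their poses are not given: they have to be found in the camera images.
- grip: Loose aluminium specimen grip, about 0.45 kg, upright on a blue mat 4 mm thick. Flange 12 mm thick, 74 mm along y, from 42 mm at -x to 52 mm at +x of the origin. On it a square neck 36 x 36 mm, 12 to 42 mm up, then two jaw uprights (at +x, -x, slot between) to 64 mm up, with black side knobs out to 34 mm along x. Origin: centre of the bore at the underside; z up.
- grip_neck (a point): Where to grasp the grip: middle of its neck, 38 mm above the underside, on the bore's axis. Grasp across the two flat y faces, 36 mm apart; the flange's top is 26 mm below. The bore, 17.6 mm wide, runs up through flange and neck, open at both ends. Axes as the grip's.
- pin_hole (a point): Centre of the pin hole at the flange's underside, 34 mm from the bore's centre along the grip's +x; the hole is 9.6 mm wide and goes through the flange.
- adapter: The fixed adapter: dark base plate 150 x 165 x 12 mm, a round aluminium seat 84 mm wide, its flat top 32 mm above the bench, with a steel shaft and a brass pin rising from it; 34 mm lie between their axes. Pressing the grip on it with over 60 N harms it. Origin: shaft's axis at the bench; z up. Seen from the shaft the pin lies towards +x, give or take 0.45 rad: see seat.
- seat (a point): Shaft's axis at the seat's flat top; axes as the adapter's. The grip's origin comes here when home. Seat, shaft and pin form a stiff swivel (2.5 N m to turn; leave it), at another angle each time. The pin's angle is not reported: find it by sight or feel; the grip's x must point at it within about 0.025 rad.
- shaft_top (a point): Top of the steel shaft, 34 mm above the seat. Shaft 16 mm thick, its last 4 mm tapered to 11 mm. The brass pin is 8 mm thick and ends 20 mm above the seat, its last 1.5 mm tapered to 6 mm; so the flange goes 14 mm down the shaft before it meets the pin.
- clamp (a joint): Swing clamp angle, rad: 0 open, 1.92 shut (stop), growing clockwise from above. Friction (0.12 N m) holds it where left. At 0 its dog points 20 degrees left of the adapter's +x; at 1.92 along the adapter's -y, 3 mm above a flange that is home, covering its edge by 9 mm or more; past 1.6 it holds the flange. It cannot pass over a flange that is not home.
- clamp_pivot (a point): On the clamp's upright turning axis, 72 mm from the shaft's axis along the adapter's +y, 51 mm above the bench, mid-thickness of the clamp arm (8 mm thick).
- clamp_knob (a point): Centre of the clamp's black ball knob, 24 mm wide, on a thin post at the arm's tail opposite the dog: 45 mm from the turning axis, 86 mm above the bench, 31 mm above the arm's top. The ball may turn in the fingers. To shut, it goes clockwise in an arc about the pivot from the adapter's -x side to its +y side.
- weight: Bystander: steel calibration weight, 42 mm across, 55 mm tall, loose. Origin at the centre of its underside.
- spare_knob: Bystander: black clamping knob standing on its stem, 42 mm across, 34 mm tall, loose. Origin at the centre of its underside.
- tray: Bystander: white open tray 90 x 130 x 22 mm with copper strip specimens, loose. Origin at the centre of its underside.
Not all that is in view belongs to the job. Of the things shaped like the grip, the aluminium one is meant. Of the things that look like the adapter, the larger one is meant.

How it is judged:
On the way, in this order (a step that is already met when the one before it is completed fails the run):
1. the grip is lifted clear of the mat (height (world z) of grip above 0.04 m), for 0.1 s.
2. the grip is fully home on the seat, with the clamp still open (z of grip in the frame of seat below 0.002 m and horizontal distance between grip and seat below 0.003 m and angle between grip's own z axis and vertical below 0.04 rad and value of joint clamp below 0.7 rad), for 0.2 s.
At the end, for the whole second after the job is handed in: The grip is at rest, upright within 0.04 rad, its underside within 2 mm of the seat and its bore within 3 mm of the shaft's axis (which needs the pin in its hole), and the clamp is past 1.6 rad, its dog over the flange (z of grip in the frame of seat between -0.003 and 0.002 m and horizontal distance between grip and seat below 0.003 m and angle between grip's own z axis and vertical below 0.04 rad and value of joint clamp above 1.6 rad and linear speed of grip below 0.01 m/s); the robot touches nothing.
It fails at once if the grip is forced on the adapter: contact force above 60 N (contact force between grip and adapter above 60 N).
It fails at once if the weight is disturbed (moved more than 30 mm) (distance of weight from where it was at the start of the episode above 0.03 m).
It fails at once if the spare knob is disturbed (moved more than 30 mm) (distance of spare_knob from where it was at the start of the episode above 0.03 m).
It fails at once if the tray is disturbed (moved more than 30 mm) (distance of tray from where it was at the start of the episode above 0.03 m).
It also fails if it takes over 72 s, if anything falls off the work surface, if the arm or the gripper's body presses on something with over 40 N, if the wrist force passes 120 N, or if a joint passes its speed limit or range.

## Working session

There is one attempt and no reset: what is moved stays moved. The work goes in short steps, Python scripts to look and compute and a tool call to move; the robot and the scene stay as the last step left them, time stands still between calls to the robot, and variables do not carry over. Pictures are saved under pics/ and viewed, about 8 in all and at most 12, crops included, and the job is handed in when it is done.

Besides the shell and the picture viewer there is one more tool, called after ">>>" as name([rows], argument=value, ...), one row to a line, values as JSON. drive_tool: Moves the arm, as the interface text tells. Its arguments: {"type":"object","properties":{"rows":{"type":"array","items":{"type":"object","properties":{"delta_pos":{"type":"array","items":{"type":"number"}},"rot":{"type":"array","items":{"type":"number"}},"hand":{"type":"number"}}}}},"required":["rows"]}

```bash
mkdir -p pics; cat > h.py <<'E'
import numpy as np, cv2
from bench import manip
from scipy.spatial.transform import Rotation as R
def save(n,p,crop=None,s=1):
    a=p[:,:,::-1]
    if crop: a=a[crop[0]:crop[1],crop[2]:crop[3]]
    cv2.imwrite('pics/'+n+'.png',cv2.resize(a,None,fx=s,fy=s,interpolation=cv2.INTER_CUBIC))
def ray(c,u,v,z):
    T=c['T'];d=T[:3,:3]@np.array([(u-c['cx'])/c['fx'],(v-c['cy'])/c['fy'],1]);o=T[:3,3]
    return o+d*(z-o[2])/d[2]
def cloud(c,D):
    v,u=np.mgrid[:D.shape[0],:D.shape[1]]
    P=np.stack([(u-c['cx'])/c['fx']*D,(v-c['cy'])/c['fy']*D,D],-1)
    return P@c['T'][:3,:3].T+c['T'][:3,3]
E
python3 - <<'E'
from h import *
s=manip.observe();print(s)
a,d1=manip.snapshot('scene');b,d2=manip.snapshot('top')
np.savez('s0',a=a,d1=d1,b=b,d2=d2)
for n in('scene','top'):
    c=manip.camera_model(n);print(n,c['fx'],c['cx'],c['cy'],np.round(c['T'],3).tolist())
save('a',a);save('b',b)
E
```

```text
{'t': 0.0, 'q': array([-1.20766473e+00,  9.18713190e-02,  1.23187915e+00,  1.02910351e-05,
        1.81980263e+00, -5.67013806e-02]), 'dq': array([-0.00118039, -0.00019924,  0.00050364,  0.00045168,  0.00038958,
        0.00172201]), 'effort': array([-1.72791111e-03, -4.58730197e+01, -4.18024528e+01, -1.27490684e-04,
        1.15888394e-02,  1.13247523e-05]), 'tool_pos': array([ 0.24447526, -0.54765683,  0.24414719]), 'ee_rot': array([-3.07073212e+00, -6.54239317e-01,  4.54208242e-04]), 'contact_force': array([-1.06588678,  0.1674033 ,  0.08779891]), 'ft_torque': array([ 0.01580393, -0.00387521, -0.03737172]), 'grip_width': 0.08515630848170382}
scene 499.1520030002878 275.12215322974953 217.13570455938932 [[-0.483, 0.594, -0.644, 1.386], [0.876, 0.34, -0.343, 0.313], [0.016, -0.729, -0.684, 0.868], [0.0, 0.0, 0.0, 1.0]]
top 403.304316572502 277.2602993892197 217.3749068609436 [[-0.005, -0.985, 0.175, 0.477], [-1.0, 0.009, 0.026, -0.075], [-0.027, -0.175, -0.984, 1.017], [0.0, 0.0, 0.0, 1.0]]
```

View pics/a.png

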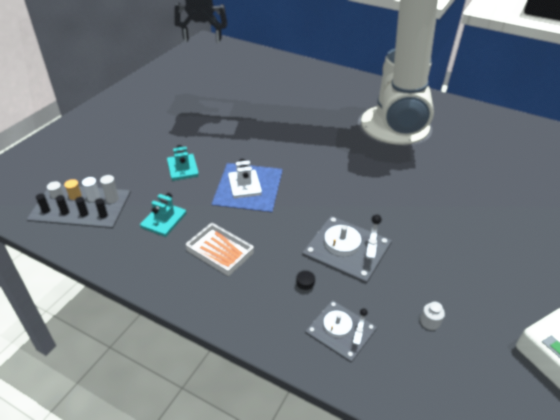

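View pics/b.png

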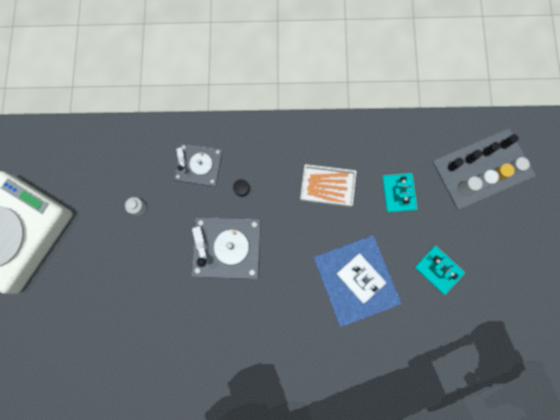

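The scene view shows the white aluminium grip on the blue mat at (245,180) and the larger adapter at (343,243), with its knob at (377,219). In the top view the grip is at (362,278), the large adapter's seat at (231,247), its ball knob at (201,262), and a brown pin at about (236,233).

```bash
python3 - <<'E'
from h import *
z=np.load('s0.npz');c=manip.camera_model('top');P=cloud(c,z['d2'])
for n,u,v,h in(('grip',362,278,.016),('seat',231,247,.032),('pin',236,233,.052),('knob',201,262,.086),('weight',134,206,.03),('spare',241,187,.03),('tray',328,186,.02)):
    print(n,ray(c,u,v,h).round(3),P[v,u].round(3))
hsv=cv2.cvtColor(z['b'],cv2.COLOR_RGB2HSV)
mat=cv2.inRange(hsv,(100,100,60),(125,255,255)); 
w=cv2.inRange(hsv,(0,0,170),(180,40,255))
for nm,m,lo in(('mat',mat,.004),('wh',w,.016)):
    for k in cv2.findContours(m,cv2.RETR_EXTERNAL,cv2.CHAIN_APPROX_NONE)[0]:
        if cv2.contourArea(k)>200:
            (u,v),sz,an=cv2.minAreaRect(k)
            if 150<v<330 and 170<u<420: print(nm,cv2.contourArea(k),u,v,sz,an,ray(c,u,v,lo).round(4))
            bp=cv2.boxPoints(((u,v),sz,an)); 
            if 310<u<420: print([ray(c,*p,lo)[:2].round(4).tolist() for p in bp])
cw=manip.camera_model('wrist');s=manip.observe()
Rt=R.from_rotvec(s['ee_rot']).as_matrix();print(Rt.round(3).tolist());print('cam in tool',(Rt.T@cw['T'][:3,:3]).round(3).tolist(),Rt.T@(cw['T'][:3,3]-s['tool_pos']),cw['fx'])
save('b2',z['b'],(210,330,170,410),3)
E
```

```text
grip [ 0.503 -0.256  0.016] [ 0.502 -0.247  0.063]
seat [0.579 0.064 0.032] [0.576 0.06  0.063]
pin [0.611 0.05  0.052] [0.614 0.052 0.031]
knob [0.539 0.126 0.086] [0.539 0.123 0.1  ]
weight [0.685 0.312 0.03 ] [0.681 0.303 0.052]
spare [0.731 0.042 0.03 ] [0.731 0.041 0.033]
tray [ 0.734 -0.179  0.02 ] [ 0.738 -0.18   0.005]
mat 4704.0 356.8968811035156 280.23199462890625 (75.02662658691406, 65.54956817626953) 68.96248626708984 [ 0.4977 -0.2452  0.004 ]
[[0.5557, -0.1377], [0.6139, -0.2927], [0.4411, -0.35], [0.3858, -0.1995]]
wh 1154.5 361.0248718261719 278.02764892578125 (40.360870361328125, 31.06969451904297) 48.01278305053711 [ 0.5027 -0.2535  0.016 ]
[[0.5142, -0.1928], [0.5648, -0.2512], [0.4913, -0.3137], [0.442, -0.2557]]
wh 944.5 230.5 246.5 (35.0, 35.0) 90.0 [0.5823 0.0678 0.016 ]
wh 225.5 198.15878295898438 238.36013793945312 (36.21619415283203, 10.889749526977539) 84.64418029785156 [0.6034 0.1496 0.016 ]
wh 1773.5 328.046142578125 184.63076782226562 (52.342655181884766, 35.72200012207031) 7.125016689300537 [ 0.7387 -0.1794  0.016 ]
[[0.7017, -0.107], [0.7951, -0.1198], [0.7761, -0.2524], [0.6835, -0.2377]]
wh 364.0 200.0 163.5 (21.0, 22.0) 90.0 [0.7991 0.1507 0.016 ]
[[0.913, 0.408, -0.001], [0.408, -0.913, 0.002], [0.0, -0.002, -1.0]]
cam in tool [[0.0, -0.95, -0.313], [1.0, -0.0, 0.001], [-0.001, -0.313, 0.95]] [ 0.07999101  0.00041882 -0.12805212] 342.02646806065246
```

View pics/b2.png

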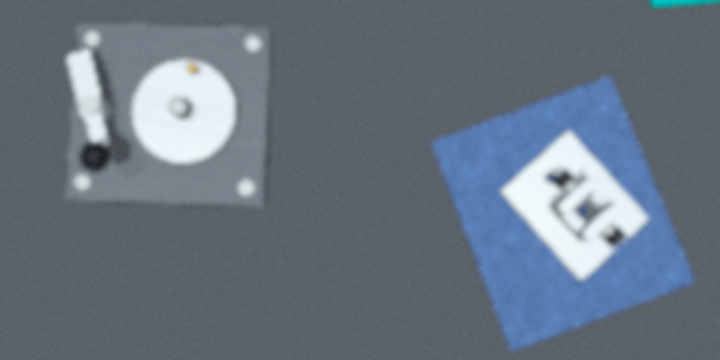

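The crop shows the flange's long side running about 40° from world x, with the knobs along it. The seat centre is at (182,110) and the brass pin at (192,67), so the pin lies to the right of +x. Next I move the wrist camera over the grip to find the pin hole.

>>> drive_tool([
  {"delta_pos":[0.035,-0.0172,0.0075],"rot":[0,0,0],"hand":1},
  {"delta_pos":[0.035,-0.0172,0.0075],"rot":[0,0,0],"hand":1},
  {"delta_pos":[0.035,-0.0172,0.0075],"rot":[0,0,0],"hand":1},
  {"delta_pos":[0.035,-0.0172,0.0075],"rot":[0,0,0],"hand":1},
  {"delta_pos":[0.035,-0.0172,0.0075],"rot":[0,0,0],"hand":1},
  {"delta_pos":[0.035,-0.0172,0.0075],"rot":[0,0,0],"hand":1},
  {"delta_pos":[0.035,-0.0172,0.0075],"rot":[0,0,0],"hand":1},
  {"delta_pos":[0.035,-0.0172,0.0075],"rot":[0,0,0],"hand":1},
  {"delta_pos":[0.035,-0.0172,0.0075],"rot":[0,0,0],"hand":1},
  {"delta_pos":[0.035,-0.0172,0.0075],"rot":[0,0,0],"hand":1},
  {"delta_pos":[0,0,0],"rot":[0,0,-0.14],"hand":1},
  {"delta_pos":[0,0,0],"rot":[0,0,-0.145],"hand":1},
  {"delta_pos":[0,0,0],"rot":[0,0,0],"hand":1},
  {"delta_pos":[0,0,0],"rot":[0,0,0],"hand":1},
])

```text
t: 1.85
tool_pos: [0.4939, -0.2483, 0.17]
ee_rot: [-2.95, -1.08, 0.0]
contact_force: [0.6, 0.1, 1.1]
grip_width: 0.0855
```

```bash
python3 - <<'E'
from h import *
s=manip.observe();c=manip.camera_model('wrist');p,d=manip.snapshot('wrist');print(s['tool_pos'],R.from_rotvec(s['ee_rot']).as_matrix().round(3).tolist(),s['contact_force'])
np.savez('w1',p=p,d=d,**c);save('w1',p,None,1.4)
hsv=cv2.cvtColor(p,cv2.COLOR_RGB2HSV)
m=cv2.inRange(hsv,(0,0,150),(180,60,255))
for k in cv2.findContours(m,cv2.RETR_EXTERNAL,cv2.CHAIN_APPROX_NONE)[0]:
    if cv2.contourArea(k)>500: print(cv2.contourArea(k),cv2.minAreaRect(k),cv2.approxPolyDP(k,6,True)[:,0].tolist())
E
```

```text
[ 0.49391554 -0.24825172  0.1700201 ] [[0.764, 0.646, -0.0], [0.646, -0.764, 0.0], [-0.0, -0.0, -1.0]] [0.56466721 0.07836302 1.07214253]
9334.0 ((294.0, 185.5), (111.0, 92.0), 90.0) [[250, 131], [253, 237], [334, 238], [340, 132]]
```

View pics/w1.png

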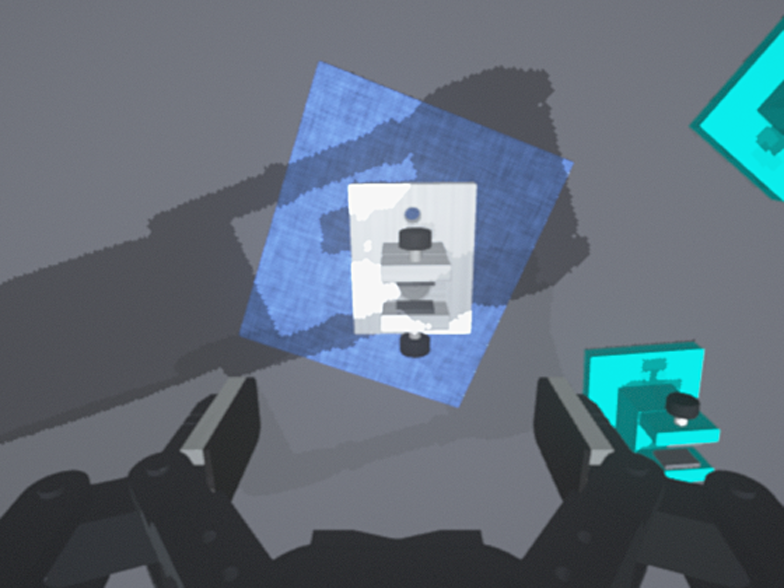

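The wrist view (1.4×) shows the flange with its pin hole at (413,214), on the tool's +x side, so grip +x ≈ tool +x. I now compute the grip pose from the hole, the flange edges and depth.

```bash
python3 - <<'E'
from h import *
f=np.load('w1.npz');c={k:f[k] for k in('fx','fy','cx','cy','T')};p=f['p'];P=cloud(c,f['d'])
tp=np.array([.49392,-.24825,.17002]);Rt=np.array([[.764,.646,0],[.646,-.764,0],[0,0,-1.]])
hsv=cv2.cvtColor(p,cv2.COLOR_RGB2HSV)
m=cv2.inRange(hsv,(0,0,120),(180,70,255));z=P[...,2]
print('flange z',np.median(z[140:145,255:280]),np.median(z[220:230,255:262]),'jaw top',np.median(z[188:192,285:300]),np.median(z[218:221,285:310]),'mat',np.median(z[100:110,250:280]))
fl=(np.abs(z-.016)<.006)&(np.abs(np.arange(420)[:,None]-185)<65)&(np.abs(np.arange(560)-294)<60)&(hsv[...,1]<70)
pts=cv2.findNonZero(fl.astype(np.uint8));print(len(pts))
# edges: line fit per side on flange mask
zt=.016
loc=lambda u,v:Rt.T@(ray(c,u,v,zt)-tp)
def edge(vals,axis):
    L=np.array([loc(u,v)[:2] for u,v in vals]); 
    i=axis; q=np.polyfit(L[:,1-i],L[:,i],1); 
    r=L[:,i]-np.polyval(q,L[:,1-i]);k=np.abs(r)<.0015;q=np.polyfit(L[k,1-i],L[k,i],1);return q.round(4),k.sum(),L[k,i].mean().round(4)
V=[v for v in range(140,168)]+list(range(205,232))
le=[(np.flatnonzero(fl[v])[0]-.5,v) for v in V];ri=[(np.flatnonzero(fl[v])[-1]+.5,v) for v in V]
U=list(range(257,333));to=[(u,np.flatnonzero(fl[:,u])[0]-.5) for u in U]
U2=list(range(257,270))+list(range(322,333));bo=[(u,np.flatnonzero(fl[:,u])[-1]+.5) for u in U2]
for n,e,a in(('L',le,1),('R',ri,1),('top',to,0),('bot',bo,0)):print(n,edge(e,a))
hb=cv2.inRange(hsv,(100,60,0),(130,255,255));hb[:145]=0;hb[162:]=0;hb[:,:280]=0;hb[:,312:]=0
M=cv2.moments(hb,True);u,v=M['m10']/M['m00'],M['m01']/M['m00'];print('hole',M['m00'],u,v,loc(u,v))
n=np.argwhere(hb);print(n.min(0),n.max(0))
E
```

```text
flange z 0.01541635590599999 0.015538401552729175 jaw top 0.06699449687038626 0.0627835008653281 mat 0.0034882151071054246
5923
L (array([-0.0101, -0.0266]), np.int64(55), np.float64(-0.0267))
R (array([-0.0113,  0.0473]), np.int64(55), np.float64(0.0472))
top (array([0.  , 0.05]), np.int64(76), np.float64(0.05))
bot (array([ 0.    , -0.0444]), np.int64(24), np.float64(-0.0444))
hole 64.0 294.125 152.4375 [0.03216368 0.00955807 0.15402   ]
[149 290] [156 299]
```

>>> drive_tool([
  {"delta_pos":[-0.0022,0.0102,0],"rot":[0,0,0],"hand":1},
  {"delta_pos":[0,0,0.03],"rot":[0,0,-0.0107],"hand":1},
  {"delta_pos":[0,0,0.03],"rot":[0,0,0],"hand":1},
  {"delta_pos":[0,0,0.03],"rot":[0,0,0],"hand":1},
  {"delta_pos":[0,0,0.025],"rot":[0,0,0],"hand":1},
  {"delta_pos":[0,0,0.01],"rot":[0,0,0],"hand":1},
  {"delta_pos":[0,0,0.006],"rot":[0,0,0],"hand":1},
  {"delta_pos":[0,0,0],"rot":[0,0,0],"hand":1},
  {"delta_pos":[0,0,0],"rot":[0,0,0],"hand":-1},
  {"delta_pos":[0,0,0],"rot":[0,0,0],"hand":-1},
  {"delta_pos":[0,0,0],"rot":[0,0,0],"hand":-1},
  {"delta_pos":[0,0,0],"rot":[0,0,0],"hand":-1},
  {"delta_pos":[0,0,0],"rot":[0,0,0],"hand":-1},
  {"delta_pos":[0,0,0],"rot":[0,0,0],"hand":-1},
  {"delta_pos":[0,0,0],"rot":[0,0,0],"hand":-1},
  {"delta_pos":[0,0,0],"rot":[0,0,0],"hand":-1},
])

```text
t: 3.9
tool_pos: [0.4993, -0.2575, 0.0401]
ee_rot: [2.942, 1.1, 0.001]
contact_force: [-0.9, 0.7, 5.4]
grip_width: 0.0346
```

>>> drive_tool([
  {"delta_pos":[0,0,-0.01],"rot":[0,0,0],"hand":-1},
  {"delta_pos":[0,0,-0.03],"rot":[0,0,0],"hand":-1},
  {"delta_pos":[0,0,-0.04],"rot":[0,0,0],"hand":-1},
  {"delta_pos":[0,0,-0.04],"rot":[0,0,0],"hand":-1},
  {"delta_pos":[0,0,-0.03],"rot":[0,0,0],"hand":-1},
  {"delta_pos":[0,0,-0.01],"rot":[0,0,0],"hand":-1},
  {"delta_pos":[0,0,0],"rot":[0,0,0.1],"hand":-1},
  {"delta_pos":[0,0,0],"rot":[0,0,0.16],"hand":-1},
  {"delta_pos":[0,0,0],"rot":[0,0,0.16],"hand":-1},
  {"delta_pos":[0,0,0],"rot":[0,0,0.16],"hand":-1},
  {"delta_pos":[0,0,0],"rot":[0,0,0.16],"hand":-1},
  {"delta_pos":[0,0,0],"rot":[0,0,0.16],"hand":-1},
  {"delta_pos":[0,0,0],"rot":[0,0,0.13],"hand":-1},
  {"delta_pos":[0,0,0],"rot":[0,0,0.1],"hand":-1},
  {"delta_pos":[0,0,0],"rot":[0,0,0],"hand":-1},
])

```text
t: 5.78
tool_pos: [0.4984, -0.2571, 0.1972]
ee_rot: [-3.074, 0.645, 0.005]
contact_force: [0.2, -0.1, -5.1]
grip_width: 0.0346
```

>>> drive_tool([
  {"delta_pos":[-0.01,-0.02,0],"rot":[0,0,0],"hand":-1},
  {"delta_pos":[-0.02,-0.04,0],"rot":[0,0,0],"hand":-1},
  {"delta_pos":[-0.02,-0.04,0],"rot":[0,0,0],"hand":-1},
  {"delta_pos":[-0.02,-0.04,0],"rot":[0,0,0],"hand":-1},
  {"delta_pos":[-0.02,-0.04,0],"rot":[0,0,0],"hand":-1},
  {"delta_pos":[-0.02,-0.04,0],"rot":[0,0,0],"hand":-1},
  {"delta_pos":[-0.02,-0.04,0],"rot":[0,0,0],"hand":-1},
  {"delta_pos":[-0.02,-0.04,0],"rot":[0,0,0],"hand":-1},
  {"delta_pos":[-0.01,-0.024,0],"rot":[0,0,0],"hand":-1},
  {"delta_pos":[0,0,0],"rot":[0,0,0],"hand":-1},
  {"delta_pos":[0,0,0],"rot":[0,0,0],"hand":-1},
])

```text
t: 7.15
tool_pos: [0.4825, 0.1037, 0.1989]
ee_rot: [3.074, -0.644, -0.001]
contact_force: [-0.6, -0.2, -4.5]
grip_width: 0.0349
```

```bash
python3 - <<'E'
from h import *
s=manip.observe();c=manip.camera_model('wrist');p,d=manip.snapshot('wrist');print(s['tool_pos'],R.from_rotvec(s['ee_rot']).as_matrix().round(3).tolist(),s['contact_force'],s['q'],s['grip_width'],s['t'])
np.savez('w2',p=p,d=d,tp=s['tool_pos'],Rt=R.from_rotvec(s['ee_rot']).as_matrix(),**c);save('w2',p,None,1.4)
E
```

```text
[0.48254001 0.10368524 0.19892896] [[0.916, -0.401, -0.001], [-0.401, -0.916, -0.0], [-0.0, 0.001, -1.0]] [-0.55850768 -0.16543349 -4.45607723] [ 1.42926687e-01 -2.00530968e-01  1.59372335e+00 -3.27427692e-04
  1.74909635e+00  2.12675397e+00] 0.03485842782824137 7.15
```

View pics/w2.png

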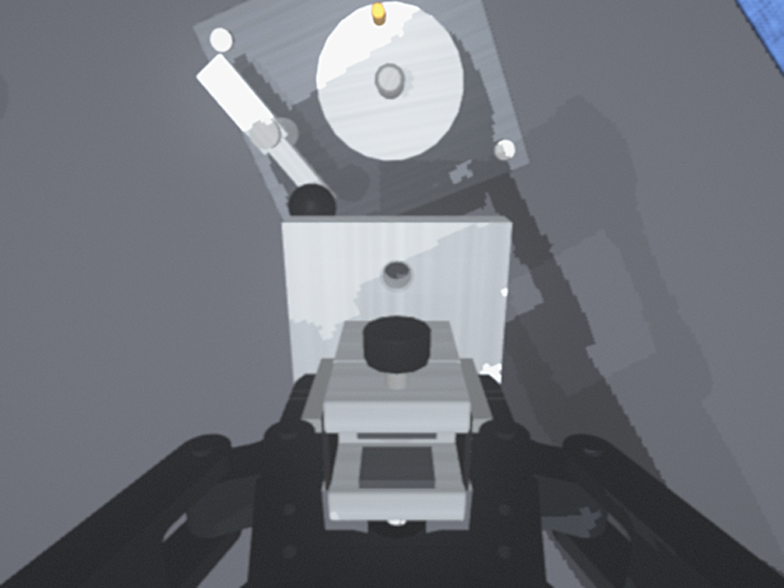

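The wrist view (1.4×) shows the seat with the shaft top at (390,78), the brass pin top at (379,10), the clamp knob at (312,200), and the held grip with its hole at (397,270). Pin and hole are already nearly in line; I now measure exactly.

```bash
cat > m.py <<'E'
from h import *
import sys
f=np.load(sys.argv[1]);c={k:f[k] for k in('fx','fy','cx','cy','T')};p=f['p'];P=cloud(c,f['d']);tp=f['tp'];Rt=f['Rt']
L=(P-tp)@Rt  # local tool coords
hsv=cv2.cvtColor(p,cv2.COLOR_RGB2HSV);z=P[...,2]
loc=lambda u,v,h:(Rt.T@(ray(c,u,v,h)-tp)).round(4)
def cen(m):
    M=cv2.moments(m.astype(np.uint8),True);return M['m10']/M['m00'],M['m01']/M['m00'],M['m00']
roi=np.zeros(z.shape,bool);u0,u1,v0,v1=map(int,sys.argv[2:6]);roi[v0:v1,u0:u1]=1
brass=(hsv[...,0]>10)&(hsv[...,0]<35)&(hsv[...,1]>120)&roi
print('brass px',brass.sum(),'z',np.percentile(z[brass],[5,50,90,98]).round(4))
vs,us=np.nonzero(brass);print('rows',vs.min(),vs.max(),'cols',us.min(),us.max())
for v in range(vs.min(),vs.max()+1): k=us[vs==v];print(v,k.min(),k.max(),np.median(z[v,k]).round(4),end=' | ')
t=brass&(z>.049)
if t.sum(): print('\npin top px',cen(t),loc(*cen(t)[:2],.052))
sh=roi&(z>.06)&(z<.075);u,v,n=cen(sh);print('shaft top',u,v,n,np.median(z[sh]).round(4),loc(u,v,.066))
vs,us=np.nonzero(sh);print(us.min(),us.max(),vs.min(),vs.max())
seat=(roi&(np.abs(z-.032)<.004)).astype(np.uint8)
k=max(cv2.findContours(cv2.morphologyEx(seat,cv2.MORPH_OPEN,np.ones((5,5))),cv2.RETR_EXTERNAL,cv2.CHAIN_APPROX_NONE)[0],key=cv2.contourArea)
pl=np.array([loc(u,v,.032)[:2] for u,v in k[:,0]]);A=np.c_[2*pl,np.ones(len(pl))]
w=np.ones(len(pl),bool)
for _ in range(6):
    s=np.linalg.lstsq(A[w],(pl[w]**2).sum(1),rcond=None)[0];r=np.sqrt(s[2]+s[0]**2+s[1]**2);e=np.hypot(*(pl-s[:2]).T)-r;w=np.abs(e)<.0012
print('seat fit',s[:2].round(4),r.round(4),w.sum(),np.median(z[seat>0]).round(4))
E
python3 m.py w2.npz 215 335 0 118
cat > g.py <<'E'
exec(open('m.py').read().split("roi=")[0])
# held grip: flange depth and edges
fz=np.median(L[175:185,225:240,2]);print('flange top local z',fz,np.median(L[165:170,230:330,2]))
fl=(np.abs(L[...,2]-fz)<.004)&(hsv[...,1]<60);fl[:140]=0
def lp(u,v):
    d=Rt.T@c['T'][:3,:3]@np.array([(u-c['cx'])/c['fx'],(v-c['cy'])/c['fy'],1]);o=Rt.T@(c['T'][:3,3]-tp);return (o+d*(fz-o[2])/d[2])[:2]
V=range(165,255)
for n,i,o in(('L',0,-.5),('R',-1,.5)):
    q=np.array([lp(np.flatnonzero(fl[v])[i]+o,v) for v in V if fl[v].any()]);k=np.ones(len(q),bool)
    for _ in range(4):
        a=np.polyfit(q[k,0],q[k,1],1);k=np.abs(q[:,1]-np.polyval(a,q[:,0]))<.001
    print(n,a.round(4),k.sum())
q=np.array([lp(u,np.flatnonzero(fl[:,u])[0]-.5) for u in range(210,360)]);print('front',np.polyfit(q[:,1],q[:,0],1).round(4))
g=cv2.cvtColor(p,cv2.COLOR_RGB2GRAY);b=(g<140).astype(np.uint8);b[:180]=0;b[212:]=0;b[:,:265]=0;b[:,305:]=0
k=max(cv2.findContours(b,cv2.RETR_EXTERNAL,cv2.CHAIN_APPROX_NONE)[0],key=cv2.contourArea);print('hole',cv2.boundingRect(k),[lp(u,v).round(4).tolist() for u,v in k[:,0][::6]])
E
python3 g.py w2.npz
```

```text
brass px 67 z [0.05   0.0512 0.0525 0.0527]
rows 2 13 cols 266 274
2 268 270 0.0507 | 3 267 271 0.0508 | 4 267 272 0.051 | 5 266 272 0.0516 | 6 266 273 0.0513 | 7 266 273 0.0513 | 8 266 274 0.0513 | 9 266 274 0.0512 | 10 266 274 0.0512 | 11 267 273 0.0516 | 12 267 273 0.0511 | 13 270 270 0.05 | 
pin top px (269.6865671641791, 7.522388059701493, 67.0) [ 0.1375 -0.0087  0.1469]
shaft top 278.2926829268293 56.33170731707317 410.0 0.0646 [ 0.1043 -0.0025  0.1329]
268 289 45 68
seat fit [ 0.1046 -0.0025] 0.0411 298 0.0314
flange top local z 0.024617198576526687 0.02460883840838663
L [-0.0017 -0.0361] 90
R [-0.0001  0.0379] 90
front [0.0008 0.0528]
hole (275, 187, 18, 13) [[0.0387, -0.0003], [0.0368, -0.0031], [0.0339, -0.0022], [0.0329, 0.0006], [0.0339, 0.0034], [0.0363, 0.0048], [0.0387, 0.002]]
```

>>> drive_tool([
  {"delta_pos":[0,0,0],"rot":[0,0,-0.1],"hand":-1},
  {"delta_pos":[0,0,0],"rot":[0,0,-0.085],"hand":-1},
  {"delta_pos":[0.013,0.016,0.01],"rot":[0,0,0],"hand":-1},
  {"delta_pos":[0,0,0.02],"rot":[0,0,0],"hand":-1},
  {"delta_pos":[0,0,0.02],"rot":[0,0,0],"hand":-1},
  {"delta_pos":[0,0,0.007],"rot":[0,0,0],"hand":-1},
  {"delta_pos":[0,0,0],"rot":[0,0,0],"hand":-1},
  {"delta_pos":[0,0,0],"rot":[0,0,0],"hand":-1},
])

```text
t: 8.2
tool_pos: [0.4924, 0.0853, 0.1431]
ee_rot: [-3.121, 0.359, -0.002]
contact_force: [0.0, -0.0, -4.4]
grip_width: 0.0352
```

```bash
python3 - <<'E'
from h import *
s=manip.observe();c=manip.camera_model('wrist');p,d=manip.snapshot('wrist');print(s['tool_pos'],R.from_rotvec(s['ee_rot']).as_matrix().round(3).tolist(),s['contact_force'],s['t'])
np.savez('w3',p=p,d=d,tp=s['tool_pos'],Rt=R.from_rotvec(s['ee_rot']).as_matrix(),**c);save('w3',p,None,1.4)
E
python3 m.py w3.npz 190 370 0 150; python3 g.py w3.npz
```

```text
[0.49236553 0.08533951 0.14313984] [[0.974, -0.227, 0.001], [-0.227, -0.974, 0.0], [0.001, -0.001, -1.0]] [ 0.03345743 -0.03816827 -4.38475482] 8.2
brass px 109 z [0.0503 0.0513 0.0523 0.0534]
rows 7 19 cols 278 289
7 281 286 0.052 | 8 281 286 0.0518 | 9 280 287 0.0517 | 10 279 288 0.0517 | 11 279 288 0.0517 | 12 279 288 0.0514 | 13 279 288 0.0512 | 14 278 288 0.0512 | 15 279 289 0.0511 | 16 279 288 0.0509 | 17 279 288 0.0508 | 18 280 287 0.0512 | 19 282 285 0.0505 | 
pin top px (283.537037037037, 12.944444444444445, 108.0) [0.1231 0.001  0.0913]
shaft top 283.24271844660194 74.89320388349515 618.0 0.0648 [0.0894 0.0009 0.0773]
270 297 61 89
seat fit [0.0894 0.001 ] 0.0411 367 0.0314
flange top local z 0.024704947341554775 0.024679143560111506
L [-0.0013 -0.0361] 90
R [-0.0002  0.0379] 90
front [-0.      0.0527]
hole (274, 187, 19, 13) [[0.0386, -0.0007], [0.0362, -0.0031], [0.0337, -0.0021], [0.0328, 0.0007], [0.0332, 0.0035], [0.0362, 0.0048], [0.0381, 0.0025], [0.0386, -0.0003]]
```

View pics/w3.png

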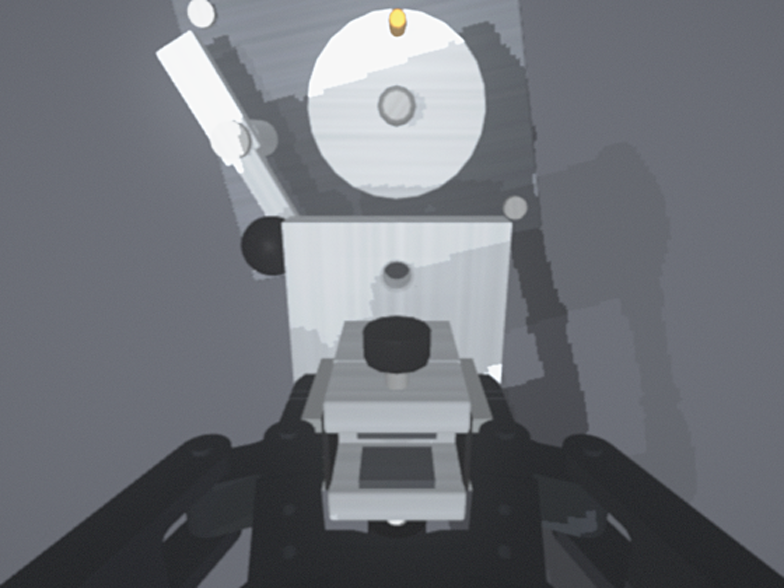

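The wrist view shows the flange hole at (397,270), the shaft at (397,105) and the pin at (398,18) in one column. Forward 89 mm, then down slowly.

>>> drive_tool([
  {"delta_pos":[0.012,0,0],"rot":[0,0,0],"hand":-1},
  {"delta_pos":[0.025,0,0],"rot":[0,0,0],"hand":-1},
  {"delta_pos":[0.025,0,0],"rot":[0,0,0],"hand":-1},
  {"delta_pos":[0.019,0,0],"rot":[0,0,0],"hand":-1},
  {"delta_pos":[0.008,0,0],"rot":[0,0,0],"hand":-1},
  {"delta_pos":[0,0,0.01],"rot":[0,0,0],"hand":-1},
  {"delta_pos":[0,0,0.015],"rot":[0,0,0],"hand":-1},
  {"delta_pos":[0,0,0.01],"rot":[0,0,0],"hand":-1},
  {"delta_pos":[0,0,0],"rot":[0,0,0],"hand":-1},
  {"delta_pos":[0,0,0],"rot":[0,0,0],"hand":-1},
])

```text
t: 9.5
tool_pos: [0.5787, 0.0649, 0.1077]
ee_rot: [-3.121, 0.359, -0.001]
contact_force: [0.3, 0.4, -4.0]
grip_width: 0.0347
```

>>> drive_tool([
  {"delta_pos":[0,0,0.002],"rot":[0,0,0],"hand":-1},
  {"delta_pos":[0,0,0.002],"rot":[0,0,0],"hand":-1},
  {"delta_pos":[0,0,0.002],"rot":[0,0,0],"hand":-1},
  {"delta_pos":[0,0,0],"rot":[0,0,0],"hand":-1},
])

```text
t: 10.0
tool_pos: [0.5786, 0.0648, 0.101]
ee_rot: [3.121, -0.36, -0.001]
contact_force: [-0.2, 0.1, -5.0]
grip_width: 0.0348
```

>>> drive_tool([
  {"delta_pos":[0,0,0.001],"rot":[0,0,0],"hand":-1},
  {"delta_pos":[0,0,0.001],"rot":[0,0,0],"hand":-1},
  {"delta_pos":[0,0,0.001],"rot":[0,0,0],"hand":-1},
  {"delta_pos":[0,0,0.001],"rot":[0,0,0],"hand":-1},
  {"delta_pos":[0,0,0],"rot":[0,0,0],"hand":-1},
])

```text
t: 10.62
tool_pos: [0.5788, 0.0649, 0.0973]
ee_rot: [-3.121, 0.36, -0.001]
contact_force: [0.4, 0.5, -4.6]
grip_width: 0.0355
```

>>> drive_tool([
  {"delta_pos":[0,0,0.001],"rot":[0,0,0],"hand":-1},
  {"delta_pos":[0,0,0.001],"rot":[0,0,0],"hand":-1},
  {"delta_pos":[0,0,0.001],"rot":[0,0,0],"hand":-1},
  {"delta_pos":[0,0,0],"rot":[0,0,0],"hand":-1},
])

```text
t: 11.12
tool_pos: [0.5789, 0.0648, 0.0943]
ee_rot: [-3.121, 0.36, -0.001]
contact_force: [2.0, 0.4, -4.2]
grip_width: 0.035
```

>>> drive_tool([
  {"delta_pos":[0.0004,0,0.001],"rot":[0,0,0],"hand":-1},
  {"delta_pos":[0,0,0.001],"rot":[0,0,0],"hand":-1},
  {"delta_pos":[0,0,0.001],"rot":[0,0,0],"hand":-1},
  {"delta_pos":[0,0,0],"rot":[0,0,0],"hand":-1},
])

```text
t: 11.62
tool_pos: [0.579, 0.0648, 0.0911]
ee_rot: [3.121, -0.36, -0.001]
contact_force: [1.3, 0.4, -5.7]
grip_width: 0.0351
```

>>> drive_tool([
  {"delta_pos":[0,0,0.001],"rot":[0,0,0],"hand":-1},
  {"delta_pos":[0,0,0.001],"rot":[0,0,0],"hand":-1},
  {"delta_pos":[0,0,0],"rot":[0,0,0],"hand":-1},
])

```text
t: 12.0
tool_pos: [0.579, 0.0647, 0.0891]
ee_rot: [3.121, -0.36, -0.0]
contact_force: [0.2, -0.1, -5.3]
grip_width: 0.0352
```

>>> drive_tool([
  {"delta_pos":[0,0,0.0007],"rot":[0,0,0],"hand":-1},
  {"delta_pos":[0,0,0.0007],"rot":[0,0,0],"hand":-1},
  {"delta_pos":[0,0,0],"rot":[0,0,0],"hand":-1},
])

```text
t: 12.38
tool_pos: [0.579, 0.0647, 0.0878]
ee_rot: [3.121, -0.36, -0.0]
contact_force: [-0.3, 0.1, -5.0]
grip_width: 0.035
```

>>> drive_tool([
  {"delta_pos":[0,0,0.0007],"rot":[0,0,0],"hand":-1},
  {"delta_pos":[0,0,0.0007],"rot":[0,0,0],"hand":-1},
  {"delta_pos":[0,0,0],"rot":[0,0,0],"hand":-1},
])

```text
t: 12.75
tool_pos: [0.5791, 0.0647, 0.0864]
ee_rot: [3.121, -0.36, -0.0]
contact_force: [1.0, 0.4, -5.3]
grip_width: 0.0351
```

No pin contact although the flange is about 2 mm below the pin top, so the pin appears to be entering its hole. Continuing.

>>> drive_tool([
  {"delta_pos":[0,0,0.001],"rot":[0,0,0],"hand":-1},
  {"delta_pos":[0,0,0.001],"rot":[0,0,0],"hand":-1},
  {"delta_pos":[0,0,0.001],"rot":[0,0,0],"hand":-1},
  {"delta_pos":[0,0,0],"rot":[0,0,0],"hand":-1},
])

```text
t: 13.25
tool_pos: [0.5791, 0.0647, 0.0833]
ee_rot: [-3.121, 0.36, 0.0]
contact_force: [0.4, 0.4, -5.3]
grip_width: 0.0346
```

>>> drive_tool([
  {"delta_pos":[0,0,0.001],"rot":[0,0,0],"hand":-1},
  {"delta_pos":[0,0,0.001],"rot":[0,0,0],"hand":-1},
  {"delta_pos":[0,0,0.001],"rot":[0,0,0],"hand":-1},
  {"delta_pos":[0,0,0.001],"rot":[0,0,0],"hand":-1},
  {"delta_pos":[0,0,0],"rot":[0,0,0],"hand":-1},
])

```text
t: 13.88
tool_pos: [0.5791, 0.0647, 0.0794]
ee_rot: [-3.121, 0.36, 0.0]
contact_force: [-0.4, 0.0, -5.0]
grip_width: 0.0349
```

>>> drive_tool([
  {"delta_pos":[0,0,0.001],"rot":[0,0,0],"hand":-1},
  {"delta_pos":[0,0,0.001],"rot":[0,0,0],"hand":-1},
  {"delta_pos":[0,0,0.001],"rot":[0,0,0],"hand":-1},
  {"delta_pos":[0,0,0.001],"rot":[0,0,0],"hand":-1},
  {"delta_pos":[0,0,0.001],"rot":[0,0,0],"hand":-1},
  {"delta_pos":[0,0,0],"rot":[0,0,0],"hand":-1},
])

```text
t: 14.62
tool_pos: [0.5791, 0.0647, 0.0744]
ee_rot: [3.121, -0.36, -0.0]
contact_force: [-0.3, 0.5, -4.2]
grip_width: 0.035
```

>>> drive_tool([
  {"delta_pos":[0,0,0.001],"rot":[0,0,0],"hand":-1},
  {"delta_pos":[0,0,0.001],"rot":[0,0,0],"hand":-1},
  {"delta_pos":[0,0,0.001],"rot":[0,0,0],"hand":-1},
  {"delta_pos":[0,0,0],"rot":[0,0,0],"hand":-1},
])

```text
t: 15.12
tool_pos: [0.5791, 0.0648, 0.0714]
ee_rot: [-3.121, 0.36, 0.0]
contact_force: [0.5, -0.8, -5.4]
grip_width: 0.0351
```

>>> drive_tool([
  {"delta_pos":[0,0,0.0006],"rot":[0,0,0],"hand":-1},
  {"delta_pos":[0,0,0.0006],"rot":[0,0,0],"hand":-1},
  {"delta_pos":[0,0,0],"rot":[0,0,0],"hand":-1},
])

```text
t: 15.5
tool_pos: [0.5791, 0.0647, 0.0702]
ee_rot: [-3.121, 0.36, 0.0]
contact_force: [0.1, -0.9, -5.0]
grip_width: 0.0351
```

>>> drive_tool([
  {"delta_pos":[0,0,0.0005],"rot":[0,0,0],"hand":-1},
  {"delta_pos":[0,0,0.0005],"rot":[0,0,0],"hand":-1},
  {"delta_pos":[0,0,0],"rot":[0,0,0],"hand":-1},
])

```text
t: 15.88
tool_pos: [0.5791, 0.0647, 0.0692]
ee_rot: [3.121, -0.36, -0.0]
contact_force: [-0.2, 0.3, -5.3]
grip_width: 0.0347
```

>>> drive_tool([
  {"delta_pos":[0,0,0.0005],"rot":[0,0,0],"hand":-1},
  {"delta_pos":[0,0,0],"rot":[0,0,0],"hand":-1},
])

```text
t: 16.12
tool_pos: [0.5791, 0.0647, 0.0687]
ee_rot: [-3.121, 0.36, 0.0]
contact_force: [0.9, 0.1, -5.2]
grip_width: 0.0349
```

>>> drive_tool([
  {"delta_pos":[0,0,0.0004],"rot":[0,0,0],"hand":-1},
  {"delta_pos":[0,0,0],"rot":[0,0,0],"hand":-1},
])

```text
t: 16.38
tool_pos: [0.5791, 0.0647, 0.0683]
ee_rot: [-3.121, 0.36, 0.0]
contact_force: [0.6, 0.5, -4.3]
grip_width: 0.0352
```

>>> drive_tool([
  {"delta_pos":[0,0,0.0004],"rot":[0,0,0],"hand":-1},
  {"delta_pos":[0,0,0],"rot":[0,0,0],"hand":-1},
])

```text
t: 16.62
tool_pos: [0.5791, 0.0647, 0.0681]
ee_rot: [3.121, -0.36, 0.0]
contact_force: [-0.9, -0.4, -3.2]
grip_width: 0.035
```

>>> drive_tool([
  {"delta_pos":[0,0,0.0004],"rot":[0,0,0],"hand":-1},
  {"delta_pos":[0,0,0],"rot":[0,0,0],"hand":-1},
])

```text
t: 16.88
tool_pos: [0.5791, 0.0647, 0.0681]
ee_rot: [-3.121, 0.36, -0.0]
contact_force: [-3.0, -1.1, 0.2]
grip_width: 0.0352
```

Force rose 5 N and z stalled at 0.0681 m, matching the expected seat height. I release and retreat straight up.

>>> drive_tool([
  {"delta_pos":[0,0,0],"rot":[0,0,0],"hand":0.25},
  {"delta_pos":[0,0,0],"rot":[0,0,0],"hand":0.25},
  {"delta_pos":[0,0,0],"rot":[0,0,0],"hand":0.25},
  {"delta_pos":[0,0,0],"rot":[0,0,0],"hand":0.25},
  {"delta_pos":[0,0,-0.005],"rot":[0,0,0],"hand":0.25},
  {"delta_pos":[0,0,-0.02],"rot":[0,0,0],"hand":0.25},
  {"delta_pos":[0,0,-0.03],"rot":[0,0,0],"hand":0.25},
  {"delta_pos":[0,0,-0.04],"rot":[0,0,0],"hand":0.25},
  {"delta_pos":[0,0,-0.035],"rot":[0,0,0],"hand":0.25},
  {"delta_pos":[-0.03,0,0],"rot":[0,0,0],"hand":0.25},
  {"delta_pos":[-0.03,0,0],"rot":[0,0,0],"hand":0.25},
  {"delta_pos":[0,0,0],"rot":[0,0,0],"hand":0.25},
  {"delta_pos":[0,0,0],"rot":[0,0,0],"hand":0.25},
])

```text
t: 18.5
tool_pos: [0.5212, 0.0783, 0.1989]
ee_rot: [-3.121, 0.36, -0.003]
contact_force: [0.9, -0.4, -0.1]
grip_width: 0.0537
```

```bash
python3 - <<'E'
from h import *
s=manip.observe();c=manip.camera_model('wrist');p,d=manip.snapshot('wrist');tp=s['tool_pos'];Rt=R.from_rotvec(s['ee_rot']).as_matrix();print(tp,Rt.round(3).tolist(),s['contact_force'],s['t'],s['q'])
np.savez('w4',p=p,d=d,tp=tp,Rt=Rt,**c);save('w4',p,None,1.4)
P=cloud(c,d);h=cv2.cvtColor(p,cv2.COLOR_RGB2HSV);z=P[...,2]
fl=(np.abs(z-.0435)<.006)&(np.hypot(P[...,0]-.58,P[...,1]-.065)<.06)&(h[...,2]>100)
A=np.c_[P[fl][:,:2],np.ones(fl.sum())];print('flange z fit',np.linalg.lstsq(A,P[fl][:,2],rcond=None)[0],np.median(P[fl][:,2]),fl.sum())
dk=(h[...,2]<60)&(z>.07)&(z<.11)&(np.hypot(P[...,0]-.539,P[...,1]-.126)<.03)
M=cv2.moments(dk.astype(np.uint8),True);u,v=M['m10']/M['m00'],M['m01']/M['m00'];print('knob',u,v,M['m00'],z[dk].max(),ray(c,u,v,.086))
E
```

```text
[0.52124929 0.07830576 0.19886507] [[0.974, -0.227, 0.002], [-0.227, -0.974, 0.0], [0.002, -0.001, -1.0]] [ 0.86394592 -0.4489964  -0.082285  ] 18.5 [ 8.46641745e-02 -1.11734156e-01  1.51411370e+00 -1.64999447e-04
  1.73704277e+00  1.88488728e+00]
flange z fit [-0.00063467 -0.00152633  0.04388388] 0.0434197122614777 7390
knob 222.17021276595744 195.24822695035462 141.0 0.09687226600870111 [0.53948607 0.1192224  0.086     ]
```

View pics/w4.png

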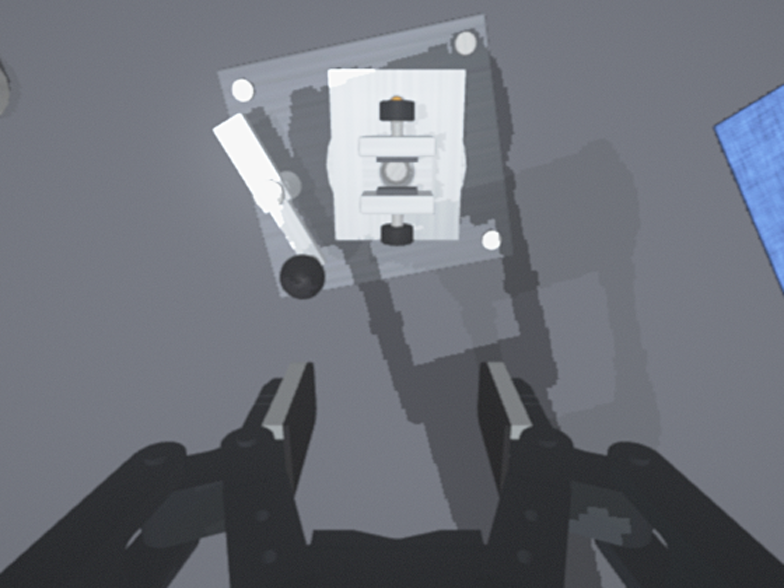

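The grip sits flat (flange top z 0.0434, tilt under 2 mrad) with the shaft and pin inside it. The clamp is open, its knob at (302,276) and hub near (270,190). Next I measure the knob and the adapter yaw.

```bash
python3 - <<'E'
from h import *
f=np.load('w4.npz');c={k:f[k] for k in('fx','fy','cx','cy','T')};p=f['p'];P=cloud(c,f['d']);z=P[...,2]
g=cv2.cvtColor(p,cv2.COLOR_RGB2GRAY);b=(g<75).astype(np.uint8);b[:178]=0;b[218:]=0;b[:,:195]=0;b[:,236:]=0
k=max(cv2.findContours(b,cv2.RETR_EXTERNAL,cv2.CHAIN_APPROX_NONE)[0],key=cv2.contourArea);(u,v),r=cv2.minEnclosingCircle(k)
K=ray(c,u,v,.086);print('knob',u,v,r,K.round(4),'top z',np.percentile(z[int(v)-8:int(v)+8,int(u)-8:int(u)+8],90))
B=[ray(c,x/1.4,y/1.4,.013) for x,y in((242,90),(465,42),(491,240))]
d=B[0]-B[1];e=B[1]-B[2];print('yaw from y edge',np.arctan2(-d[0],d[1]),'x edge',np.arctan2(e[1],e[0]))
yaw=(np.arctan2(-d[0],d[1])+np.arctan2(e[1],e[0]))/2
pv=np.array([.5795,.0647])+.072*np.array([-np.sin(yaw),np.cos(yaw)]);r=K[:2]-pv;print('pivot',pv,'r',np.hypot(*r),'ang in adapter',np.degrees(np.arctan2(r[1],r[0])-yaw)%360)
hub=z[128:142,185:202];print('hub max z',np.percentile(hub,98))
# scene-camera second view of knob (initial picture)
a=np.load('s0.npz')['a'];cs=manip.camera_model('scene');gs=cv2.cvtColor(a,cv2.COLOR_RGB2GRAY);m=(gs<45).astype(np.uint8);m[:210]=0;m[228:]=0;m[:,:368]=0;m[:,386:]=0
M=cv2.moments(m,True);u2,v2=M['m10']/M['m00'],M['m01']/M['m00'];print(u2,v2,M['m00'])
def rd(c,u,v):
    q=c['T'][:3,:3]@np.array([(u-c['cx'])/c['fx'],(v-c['cy'])/c['fy'],1]);return c['T'][:3,3],q/np.linalg.norm(q)
A=np.zeros((3,3));y=np.zeros(3)
for o,q in(rd(c,u,v),rd(cs,u2,v2)):
    N=np.eye(3)-np.outer(q,q);A+=N;y+=N@o
print('tri',np.linalg.solve(A,y))
E
```

```text
knob 215.5869598388672 197.4130401611328 15.57857608795166 [0.539  0.1244 0.086 ] top z 0.09734288913188613
yaw from y edge -0.03593544162021916 x edge -0.04131415273713676
pivot [0.58228029 0.1366463 ] r 0.044985190851278146 ang in adapter 197.9978605069971
hub max z 0.060605279516867026
375.75 219.875 32.0
tri [0.53834956 0.12496504 0.08224824]
```

>>> drive_tool([
  {"delta_pos":[0,0,0],"rot":[0,0,-0.1],"hand":0.0},
  {"delta_pos":[0,0,0],"rot":[0,0,-0.175],"hand":-0.1},
  {"delta_pos":[0,0,0],"rot":[0,0,-0.175],"hand":-0.1},
  {"delta_pos":[0,0,0],"rot":[0,0,-0.175],"hand":-0.1},
  {"delta_pos":[0,0,0],"rot":[0,0,-0.175],"hand":-0.1},
  {"delta_pos":[0,0,0],"rot":[0,0,-0.175],"hand":-0.1},
  {"delta_pos":[0,0,0],"rot":[0,0,-0.175],"hand":-0.1},
  {"delta_pos":[0,0,0],"rot":[0,0,-0.175],"hand":-0.1},
  {"delta_pos":[0,0,0],"rot":[0,0,-0.175],"hand":-0.1},
  {"delta_pos":[0,0,0],"rot":[0,0,-0.175],"hand":-0.1},
  {"delta_pos":[0,0,0],"rot":[0,0,-0.175],"hand":-0.1},
  {"delta_pos":[0,0,0],"rot":[0,0,-0.175],"hand":-0.1},
  {"delta_pos":[0,0,0],"rot":[0,0,-0.072],"hand":-0.1},
  {"delta_pos":[0.02,0.015,0.01],"rot":[0,0,0],"hand":-0.1},
  {"delta_pos":[0.019,0.0155,0.03],"rot":[0,0,0],"hand":-0.1},
  {"delta_pos":[0,0,0.01],"rot":[0,0,0],"hand":-0.1},
  {"delta_pos":[0,0,0],"rot":[0,0,0],"hand":-0.1},
  {"delta_pos":[0,0,0],"rot":[0,0,0],"hand":-0.1},
])

```text
t: 20.8
tool_pos: [0.539, 0.124, 0.1488]
ee_rot: [1.869, 2.524, 0.002]
contact_force: [-0.3, 0.1, -0.3]
grip_width: 0.0387
```

```bash
python3 - <<'E'
from h import *
s=manip.observe();c=manip.camera_model('wrist');p,d=manip.snapshot('wrist');tp=s['tool_pos'];Rt=R.from_rotvec(s['ee_rot']).as_matrix();print(tp,Rt.round(3).tolist(),s['contact_force'],s['t'],s['q'].round(2),s['grip_width'])
print('knob in tool',Rt.T@(np.array([.539,.1244,.086])-tp));save('w5',p,None,1.2)
E
```

```text
[0.53896938 0.12397389 0.14884229] [[-0.292, 0.957, 0.002], [0.957, 0.292, 0.0], [-0.0, 0.002, -1.0]] [-0.31409853  0.10380425 -0.25497618] 20.8 [ 0.16 -0.03  1.53 -0.    1.65 -0.13] 0.03868834727360871
knob in tool [4.26897719e-04 5.47884337e-05 6.28422717e-02]
```

View pics/w5.png

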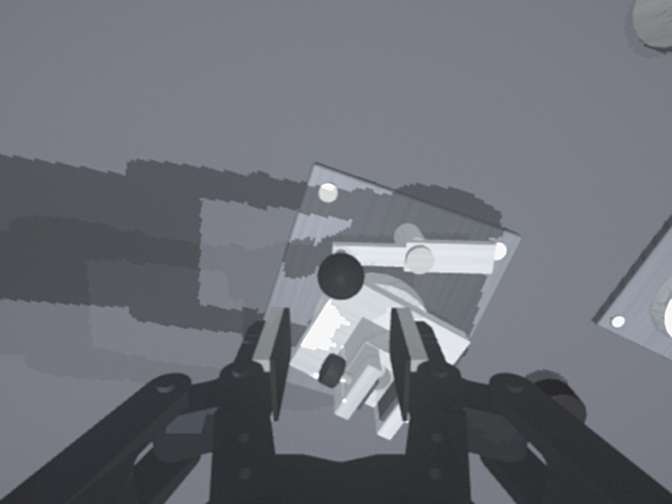

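The ball knob at (341,276) is centred between the fingers. I descend, grasp and take a first arc portion.

>>> drive_tool([
  {"delta_pos":[0.0004,0,0.02],"rot":[0,0,0],"hand":-0.1},
  {"delta_pos":[0,0,0.02],"rot":[0,0,0],"hand":-0.1},
  {"delta_pos":[0,0,0.018],"rot":[0,0,0],"hand":-0.1},
  {"delta_pos":[0,0,0.009],"rot":[0,0,0],"hand":-0.1},
  {"delta_pos":[0,0,0],"rot":[0,0,0],"hand":-0.1},
  {"delta_pos":[0,0,0],"rot":[0,0,0],"hand":-1},
  {"delta_pos":[0,0,0],"rot":[0,0,0],"hand":-1},
  {"delta_pos":[0,0,0],"rot":[0,0,0],"hand":-1},
  {"delta_pos":[0,0,0],"rot":[0,0,0],"hand":-1},
  {"delta_pos":[0,0,0],"rot":[0,0,0],"hand":-1},
])

```text
t: 22.1
tool_pos: [0.539, 0.1252, 0.0815]
ee_rot: [1.868, 2.524, 0.003]
contact_force: [3.3, 0.9, 2.9]
grip_width: 0.021
```

>>> drive_tool([
  {"delta_pos":[0.0045,0.0002,0],"rot":[0,0,0.1],"hand":-1},
  {"delta_pos":[0.0045,0.0002,0],"rot":[0,0,0.1],"hand":-1},
  {"delta_pos":[0.0045,0.0002,0],"rot":[0,0,0.1],"hand":-1},
  {"delta_pos":[0.0045,0.0002,0],"rot":[0,0,0.1],"hand":-1},
  {"delta_pos":[0,0,0],"rot":[0,0,0],"hand":-1},
])

```text
t: 22.72
tool_pos: [0.5378, 0.143, 0.0815]
ee_rot: [2.333, 2.101, 0.004]
contact_force: [5.6, 0.2, 1.6]
grip_width: 0.0211
```

>>> drive_tool([
  {"delta_pos":[0.0045,0.0002,0],"rot":[0,0,0.1],"hand":-1},
  {"delta_pos":[0.0045,0.0002,0],"rot":[0,0,0.1],"hand":-1},
  {"delta_pos":[0.0045,0.0002,0],"rot":[0,0,0.1],"hand":-1},
  {"delta_pos":[0.0045,0.0002,0],"rot":[0,0,0.1],"hand":-1},
  {"delta_pos":[0.0045,0.0002,0],"rot":[0,0,0.1],"hand":-1},
  {"delta_pos":[0.0045,0.0002,0],"rot":[0,0,0.1],"hand":-1},
  {"delta_pos":[0,0,0],"rot":[0,0,0],"hand":-1},
])

```text
t: 23.6
tool_pos: [0.5487, 0.167, 0.0815]
ee_rot: [2.849, 1.317, 0.006]
contact_force: [7.5, -1.0, 0.1]
grip_width: 0.0209
```

>>> drive_tool([
  {"delta_pos":[0.0045,0.0002,0],"rot":[0,0,0.1],"hand":-1},
  {"delta_pos":[0.0045,0.0002,0],"rot":[0,0,0.1],"hand":-1},
  {"delta_pos":[0.0045,0.0002,0],"rot":[0,0,0.1],"hand":-1},
  {"delta_pos":[0.0045,0.0002,0],"rot":[0,0,0.1],"hand":-1},
  {"delta_pos":[0,0,0],"rot":[0,0,0],"hand":-1},
])

```text
t: 24.22
tool_pos: [0.5628, 0.1777, 0.0814]
ee_rot: [3.055, 0.725, 0.006]
contact_force: [8.4, -2.5, -0.1]
grip_width: 0.0212
```

>>> drive_tool([
  {"delta_pos":[0.0045,0.0002,0],"rot":[0,0,0.1],"hand":-1},
  {"delta_pos":[0.0045,0.0002,0],"rot":[0,0,0.1],"hand":-1},
  {"delta_pos":[0.0045,0.0002,0],"rot":[0,0,0.1],"hand":-1},
  {"delta_pos":[0.0036,0.0002,0],"rot":[0,0,0.08],"hand":-1},
  {"delta_pos":[0,0,0],"rot":[0,0,0],"hand":-1},
])

```text
t: 24.85
tool_pos: [0.5791, 0.182, 0.0815]
ee_rot: [3.137, 0.135, 0.007]
contact_force: [8.5, -3.6, 0.5]
grip_width: 0.0212
```

>>> drive_tool([
  {"delta_pos":[0.002,0.0001,0],"rot":[0,0,0.04],"hand":-1},
  {"delta_pos":[0,0,0],"rot":[0,0,0],"hand":-1},
  {"delta_pos":[0,0,0],"rot":[0,0,0],"hand":-0.1},
  {"delta_pos":[0,0,0],"rot":[0,0,0],"hand":-0.1},
  {"delta_pos":[0,0,0],"rot":[0,0,0],"hand":-0.1},
  {"delta_pos":[0,0,0],"rot":[0,0,0],"hand":-0.1},
  {"delta_pos":[0,0,-0.01],"rot":[0,0,0],"hand":-0.1},
  {"delta_pos":[0,0,-0.03],"rot":[0,0,0],"hand":-0.1},
  {"delta_pos":[0,0,-0.04],"rot":[0,0,0],"hand":-0.1},
  {"delta_pos":[0,0,-0.04],"rot":[0,0,0],"hand":-0.1},
  {"delta_pos":[-0.03,0,-0.02],"rot":[0,0,0],"hand":-0.1},
  {"delta_pos":[-0.04,0.03,0],"rot":[0,0,0],"hand":-0.1},
  {"delta_pos":[-0.03,0.03,0],"rot":[0,0,0],"hand":-0.1},
  {"delta_pos":[0,0,0],"rot":[0,0,0],"hand":-0.1},
  {"delta_pos":[0,0,0],"rot":[0,0,0],"hand":-0.1},
])

```text
t: 26.72
tool_pos: [0.4825, 0.1188, 0.2214]
ee_rot: [-3.14, -0.074, -0.003]
contact_force: [0.5, -0.1, -0.2]
grip_width: 0.0383
```

```bash
python3 - <<'E'
from h import *
s=manip.observe();c=manip.camera_model('wrist');p,d=manip.snapshot('wrist');print(s['tool_pos'],s['contact_force'],s['t'],s['grip_width'])
save('w6',p,None,1.2);P=cloud(c,d);h=cv2.cvtColor(p,cv2.COLOR_RGB2HSV);z=P[...,2]
fl=(np.abs(z-.0435)<.004)&(np.hypot(P[...,0]-.58,P[...,1]-.065)<.055)&(h[...,2]>100)
A=np.c_[P[fl][:,:2]-[.58,.065],np.ones(fl.sum())];print('flange',np.linalg.lstsq(A,P[fl][:,2],rcond=None)[0],fl.sum())
dk=((z>.088)&(z<.105)&(np.hypot(P[...,0]-.582,P[...,1]-.182)<.02))
M=P[dk].mean(0) if dk.any() else None;print('knob top cluster',M,dk.sum())
E
```

```text
[0.48248383 0.11880783 0.22142604] [ 0.49706037 -0.10782118 -0.15596789] 26.725 0.03832242013889653
flange [-0.00070042 -0.00074778  0.04347788] 6147
knob top cluster [0.58055193 0.17963851 0.09373725] 914
```

View pics/w6.png

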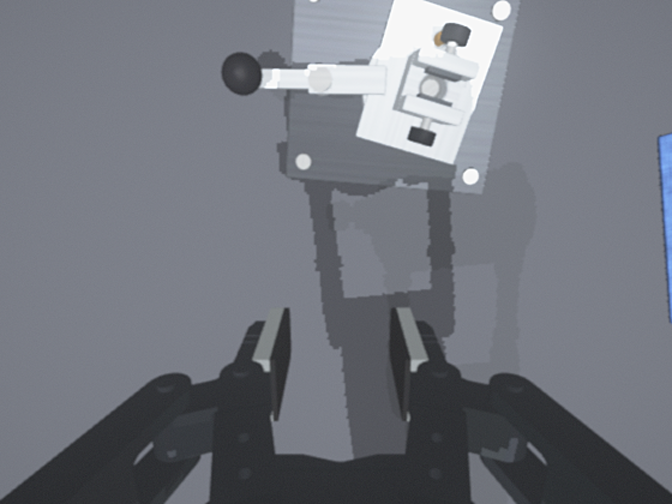

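The clamp arm runs from the knob (242,74) through the hub (319,80) to the dog (385,80) over the flange edge. The knob is at (0.5806, 0.1796) and the pivot at (0.582, 0.137), so the clamp angle is about 1.86 rad. The flange is flat and its height unchanged. Handing in.

```bash
python3 -c "
from bench import manip
print(manip.hand_in())"
```

```text
the job is handed in; nothing more can be done
None
```

The aluminium grip is home on the larger adapter and the clamp is shut over its flange. I handed the job in at about 27 s; no verdict is reported.

**Fitting the grip:** The wrist camera showed the pin hole, shaft and pin in line, so no turning by feel was needed. The flange passed the pin without contact and seated gently. The wrist force rose about 5 N and the height stalled where the seat was expected.

**Closing the clamp:** I swung it round by the ball knob through about 1.8 rad, let go, and backed off above the adapter.

**Last checks:**
- **Grip:** the flange top is at 43.5 mm against 44 mm expected, and the fitted tilt is about 1 mrad.
- **Clamp:** its angle is about 1.86 rad from the measured knob position, and the dog visibly covers the flange edge.
- **Robot:** the wrist force is near zero and the arm touches nothing.

**Unexplained or not checked:**
- During the swing the wrist read up to about 8.5 N along x, more than the roughly 3 N the clamp's friction should need. I didn't find out why, but it went away when I let go.
- The two-view height of the knob came out 4 mm below the stated 86 mm. I used the stated height, which matched the depth reading.
- I did not measure the weight, spare knob or tray again afterwards; the arm never went near them.

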